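# Set the drain-slope gauge on a rack stud and hold it

### The arm

A 6-joint arm with a two-finger parallel gripper is mounted at the origin on the work surface. World frame = base frame: x ahead of the robot, y to its left, z up, the work surface at z = 0. Lengths are in m, angles in rad, forces in N, time in s.
With the tool pointing down it reaches from about 0.275 to 0.85 m from the base axis. Payload 19 kg.
Tool frame: the origin (TCP) lies midway between the tips of the shut fingers; the grasp point (between the pads) lies 19 mm behind it; z points along the fingers, y is the line along which they close (so a half turn about z gives the same grasp; the last joint's range is limited). The gripper opens to 85 mm and grips with 20 to 120 N. Pads are 22 mm wide; open, the fingers measure 114 mm over their backs; the gripper's body (76 mm by 85 mm) begins 54 mm behind the grasp point. The pads swing forward as they close: fully open they stand 13 mm farther back than shut.
Start: joints at [1.025, 0.15, 1.437, -0, 1.554, -0.134], TCP at [0.23, 0.527, 0.231] pointing down, gripper open.
Joint ranges: [-2.8, 2.8], [-0.68, 2.1], [0.12, 2.68], [-1.39, 4.53], [0.16, 2.79], [-2.81, 2.81]. Speed limits (rad/s): [1.89, 1.89, 2.22, 3.01, 3.01, 3.01].

### API

Orientations are given as a unit quaternion [w, x, y, z].
In Python, from workcell import state, camera, calibration, sign_off gives the robot as it stands. The module is installed in compiled form; this text tells all that it offers.
- The arm moves only by the shell command python3 -m pendant 'ROWS' [OPENING] [FORCE]. ROWS is JSON, a list of rows, each a list of 2 entries, a list of its own where there are three numbers: the shift along the tool's x, y, z in mm, then the turn, a rotation vector about the tool's x, y, z in degrees. In form: [[[dx, dy, dz], [wx, wy, wz]], ...]. A call has exactly 5 rows; each row shifts and turns the commanded pose from where the row before left it, along the tool's axes as they then stand; what a row does not reach is not made up. A row lasts 1/12 s, in which the tool goes at most 41.7 mm and 7.16 degrees, less where a joint would pass 70% of its speed; a pose out of reach is approached as far as the arm can. A call is refused whole if a number of a shift passes 41.7 or a number of a turn 7.16, either way. A call with a gripper value outside its range is refused whole. OPENING is the opening, from 0 (shut) to 1 (fully open), set as the call begins (- or left out, the last holds). The fingers move at their own pace and stop on an object; FORCE is the grip in N (left out, the last holds). Time passes only in rows, so rows that do not move let the fingers close, or fill a call up. It gives the time, the measured TCP pose, the force, the opening and the grip force at its end, in the units of the state.
- state(): the state, without advancing time (a new reading comes with each control period).
- camera(name): name is "side" or "top"; returns (picture, depth): 420x560x3 uint8, red, green, blue; 420x560 float32, m along the optical axis (not along the pixel's ray), 0 where there is no reading.
- calibration(name): a dict with "vertical_fov" (degrees; the focal length in pixels is half the picture's height over the tangent of half this angle, whatever the lens; pixels are square), "cx", "cy" (the principal point, pixels), "R" (3x3) and "t" (3): a world point X has camera coordinates R X + t. Camera axes: x right, y down, z forward; pixel columns grow to the right and rows downward; lengths in m; the calibration is good to about 2 mm. A picture is of the moment at which its call begins. calibration takes no time and is no camera call.
- sign_off(): hands the job in; it is judged then, once.
The state is a dict: "t": time; "joints": joint angles; "dq": joint speeds; "effort": joint torques, N m; "ee_pos": TCP position; "orientation": TCP orientation; "wrist_force": force on the tool from outside, world axes, zero at the start; "ft_torque": the same for the moment, N m; "opening": opening from 0.0 (shut) to 1.0 (fully open); "gripper_force": force on a finger pad.
Only numpy, scipy, OpenCV 4.12 (cv2) and the standard library are available. Lean on these libraries where they do the work, as an engineer would, in place of code of your own. Each camera call takes 0.05 s, during which the arm holds its last target. There are 200 camera calls.

### The job

The ripening racks are being set to their draining slope. Lift the angle gauge off the plank offcut by its handle, stand it upright with the middle of its foot across the crest of the uneven stud block, then rock it on the crest until its swinging pointer settles on the mark (the small steel rider on its scale), and keep holding it there, foot still bearing on the crest: the program finishes while holding, without letting go. Leave the other things on the bench where they are.

Things in the scene. Friction and masses are not known exactly. Their poses are not given: they have to be found in the camera images.
- gauge: Angle gauge, about 0.44 kg (varies), upright on the plank. Origin: centre of the foot's flat underside; z up, x out of the dial's face (away from the robot), y along the foot. Foot 36 (x) x 150 (y) x 12 mm; white dial plate 8 x 150 mm up to z = 152; on top a dark wooden handle block 24 (x) x 56 (y), z = 152 to 194 mm. Pinch the handle across its 24 mm. Pointer and mark are on the +x face.
- gauge_handle (a point): Centre of the gauge's handle block, 173 mm above the foot's underside, on the gauge's z axis. Axes as the gauge.
- pointer (a joint): Swing of the dark pointer in the gauge, rad. It hangs freely from a pivot 135 mm above the underside, 98 mm long, and stays vertical: 0 when the gauge is upright, positive with the tip towards the gauge's +y. Leaning the gauge's top by a towards its +y (a turn of -a about its x) gives +a. It swings about 2 s after a move.
- pointer_tip (a point): Lower end of the pointer, 98 mm from the pivot.
- mark (a joint): Setting of the mark, rad, measured like the pointer: a dark steel rider, 14 mm wide with a 6 mm nib pointing up to the pivot, set stiffly on the dial's scale. It stays at its setting, 0.16 to 0.36 towards the gauge's +y. The pointer is on the mark when both values agree (0.01 rad = 1 mm at the tip).
- mark_tip (a point): Upper end of the rider's nib, 98 mm from the pivot, where the pointer's tip must settle.
- plank: Fixed offcut of a light wooden ripening plank, 90 (x) x 190 (y) x 22 mm, origin at the centre of its underside on the bench. The gauge stands on it.
- stud: Fixed stud block: 70 x 70 mm stub of a wooden rack post on a 100 x 100 x 6 mm steel foot plate. Origin: centre of the underside, z up. Its uneven top has a rounded main crest (radius 12 mm) along its x axis through the middle, top at z = 55 mm, and lower lumps at y = 24 and -26 mm, tops at z = 43 and 41 mm, not reached by the foot while the gauge leans less than 0.4 rad. Rigid.
- stud_crest (a point): Middle of the crest's top line, 55 mm above the bench. Axes as the stud block.
- cheese_a: Bystander: small orange cheese wheel, 76 mm across, 32 mm high.
- cheese_b: Bystander: small orange cheese wheel, 76 mm across, 32 mm high.
- cheese_c: Bystander: pale cheese wheel, 90 mm across, 40 mm high.
- spanner: Bystander: steel spanner lying on the bench.
- brush: Bystander: brush lying on the bench.
- screwdriver: Bystander: screwdriver lying on the bench.
- beaker: Bystander: steel beaker, 72 mm across, 75 mm high.
There are look-alikes about, which are no part of the job. Of the things like the gauge, leave any that is purple; of the rest the smaller one is meant.

How it is judged:
On the way, in this order (a step that is already met when the one before it is completed fails the run):
1. the gauge is lifted clear of the plank by the gripper (distance of gauge from where it was at the start of the episode above 0.03 m and contact force between gauge and plank below 0.05 N and contact force between the fingers and gauge above 1 N), for 0.2 s.
2. held upright (within 0.1 rad), the middle of its foot bears on the stud's crest (contact force between gauge and stud above 0.3 N and distance between gauge and stud_crest below 0.03 m and angle between gauge's own z axis and vertical below 0.1 rad and contact force between the fingers and gauge above 1 N), for 0.2 s.
At the end, for the whole second after the job is handed in: The gripper still holds the gauge, the middle of its foot is within 30 mm of the middle of the stud's crest and bears on the block with more than 0.3 N, the foot lies across the crest within 0.35 rad, and the pointer rests with its tip within 5 mm of the mark's nib, turning slower than 0.15 rad/s (distance between pointer_tip and mark_tip below 0.005 m and velocity of joint pointer between -0.15 and 0.15 rad/s and contact force between gauge and stud above 0.3 N and distance between gauge and stud_crest below 0.03 m and angle between the x axis of gauge and the x axis of stud, either way round below 0.35 rad and contact force between the fingers and gauge above 1 N and contact force between gauge and plank below 0.05 N); the arm keeps its last pose, push and grip.
It fails at once if a bystander is shoved more than 40 mm (distance of any of cheese_a, cheese_b, cheese_c, spanner, brush, screwdriver, beaker from where it was at the start of the episode above 0.04 m).
It also fails if it takes over 51 s, if anything falls off the work surface, if the arm or the gripper's body presses on something with over 40 N, if the wrist force passes 120 N, or if a joint passes its speed limit or range.

## Working session

There is one attempt and no reset: what is moved stays moved. The work goes in short steps, Python scripts to look and compute and a shell command to move; the robot and the scene stay as the last step left them, time stands still between calls to the robot, and variables do not carry over. Pictures are saved under pics/ and viewed, at most 10 in all, crops included, and the job is handed in when it is done.

```bash
mkdir -p pics
cat > h.py <<'E'
import numpy as np, cv2
from workcell import state, camera, calibration
def get(name):
    p,d=camera(name); c=calibration(name)
    f=p.shape[0]/2/np.tan(np.radians(c["vertical_fov"])/2)
    v,u=np.mgrid[:420,:560]
    P=np.stack([(u-c["cx"])/f*d,(v-c["cy"])/f*d,d],-1)
    W=(P-np.array(c["t"]))@np.array(c["R"])
    W[d==0]=np.nan
    return p,d,W
def save(n,p): cv2.imwrite(n,cv2.cvtColor(p,cv2.COLOR_RGB2BGR))
E
python3 - <<'E'
from h import *
for n in("top","side"):
    p,d,W=get(n); np.savez(n,p=p,W=W); 
    c=calibration(n); print(n,c["vertical_fov"],-np.array(c["R"]).T@c["t"])
    save(f"pics/{n}0.png",p)
print(state())
E
```

```text
top 49.5622602083813 [0.14930384 0.11447871 1.73818731]
side 46.64445062140658 [-0.5267324  -1.10319433  1.02306164]
{'t': 0.1, 'joints': array([ 1.02500945e+00,  1.50911064e-01,  1.43795962e+00,  3.29523243e-05,
        1.55379825e+00, -1.33984200e-01]), 'dq': array([-0.0023259 , -0.00124706, -0.00075931, -0.00046469,  0.00132791,
       -0.00027468]), 'effort': array([ 4.42209872e-03, -7.14375043e+01, -5.71792924e+01, -8.30956969e-05,
        7.19833479e-03, -2.36380174e-05]), 'ee_pos': array([0.23003396, 0.52673835, 0.23075369]), 'orientation': array([-1.94935236e-04,  2.04449797e-01,  9.78876903e-01, -5.01860711e-04]), 'wrist_force': array([-0.33815246,  0.09476162, -0.10309196]), 'ft_torque': array([ 0.02958514, -0.01524172,  0.02361889]), 'gripper_force': 0.0, 'opening': 1.0029138749711795}
```

View pics/top0.png

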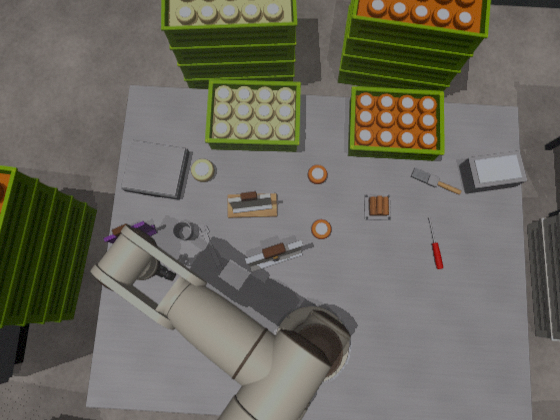

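View pics/side0.png

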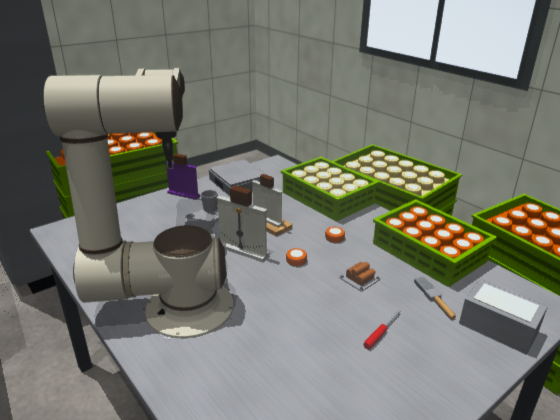

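The gauge-like things in the top view are purple at (130,232), a large white one at (273,252) and a small white one on the plank at (252,203). The small one on the plank fits: it isn't purple and it is the smaller of the other two. I'll confirm it in a crop.

Run:
```python
from h import *
t=np.load("top.npz");s=np.load("side.npz")
a=cv2.resize(t["p"][175:275,215:405],None,fx=4,fy=4,interpolation=cv2.INTER_CUBIC)[:, :760]
b=cv2.resize(s["p"][165:290,150:390],None,fx=3.1,fy=3.1)[:,:760]
b=cv2.resize(s["p"][170:290,200:390],(760,200*480//200*0+190)) if 0 else cv2.resize(s["p"][170:218,220:410],(760,192))
save("pics/c1.png",np.vstack([a,b]))
def fit(W,z0,z1,box):
    u0,u1,v0,v1=box; X=W[v0:v1,u0:u1].reshape(-1,3); X=X[(X[:,2]>z0)&(X[:,2]<z1)]
    r=cv2.minAreaRect(X[:,:2].astype(np.float32)*1000); return len(X),r,np.median(X,0),cv2.boxPoints(r).round(1).tolist()
W=t["W"]
print("handle",fit(W,.207,.23,(225,280,180,220)))
print("plank",fit(W,.012,.04,(220,285,185,222)))
print("plate",fit(W,.15,.19,(225,280,180,220)))
print("stud top",fit(W,.03,.07,(360,400,185,230)))
print("stud plate",fit(W,.003,.07,(355,405,185,230)))
for u,v in((249,197),(320,229),(318,174),(274,251)): print(u,v,W[v,u].round(3))
X=W[190:225,360:400]; 
np.set_printoptions(linewidth=200)
print((X[::2,::2,2]*1000).round())
S=s["W"]
print("side handle",fit(S,.2,.23,(250,285,165,200)))
```

```text
handle (115, ((497.9337463378906, 253.076904296875), (24.72311782836914, 55.68864059448242), 12.71027660369873), array([0.49720843, 0.25271759, 0.21438507]), [[479.70001220703125, 277.5], [492.0, 223.1999969482422], [516.0999755859375, 228.60000610351562], [503.8999938964844, 283.0]])
plank (647, ((516.2139892578125, 255.38052368164062), (118.42003631591797, 190.2027130126953), 4.184866428375244), array([0.48332602, 0.24179469, 0.02258893]), [[450.20001220703125, 345.8999938964844], [464.1000061035156, 156.1999969482422], [582.2000122070312, 164.89999389648438], [568.2999877929688, 354.5]])
plate (131, ((495.8558349609375, 252.18319702148438), (19.821243286132812, 148.89157104492188), 10.487772941589355), array([0.49510471, 0.24015943, 0.17282506]), [[472.6000061035156, 323.6000061035156], [499.70001220703125, 177.1999969482422], [519.2000122070312, 180.8000030517578], [492.0, 327.20001220703125]])
stud top (339, ((527.3519287109375, -233.19395446777344), (72.02996826171875, 73.19273376464844), 1.497365951538086), array([ 0.52600141, -0.23036198,  0.04255204]), [[490.3999938964844, -
[... 2068 characters left out ...]
5.   8.  10.   5.   7.   6.  -4.   5.   9.  11.   6.  -4.   4.  -8.  -0.]
 [  7.  -2.   1.   4.  -1.   3.  -6.  -3.  -2.   4.   4.   5.   3.   5.  -2.  -3.  -1.   3.  -4.   5.]
 [ -0.  10.  -7.   1.  -2.  -3.  -1.  -3.   6.   6.  -7.  -3.  -2.   0.  -2.  -6.  -2.   3.  -1.   4.]
 [  1.   2.  -1.  -1.   4.   2.   6.   3.   3.  -1.   2.   2.   0.  -2.   0.  -4.  -5.  -4.  -6.   1.]]
side handle (85, ((432.7989196777344, 187.8666534423828), (237.01914978027344, 53.851539611816406), 45.1507568359375), array([0.49265979, 0.24376064, 0.21238618]), [[330.1000061035156, 122.80000305175781], [368.29998779296875, 84.9000015258789], [535.5, 252.89999389648438], [497.29998779296875, 290.8999938964844]])
```

View pics/c1.png

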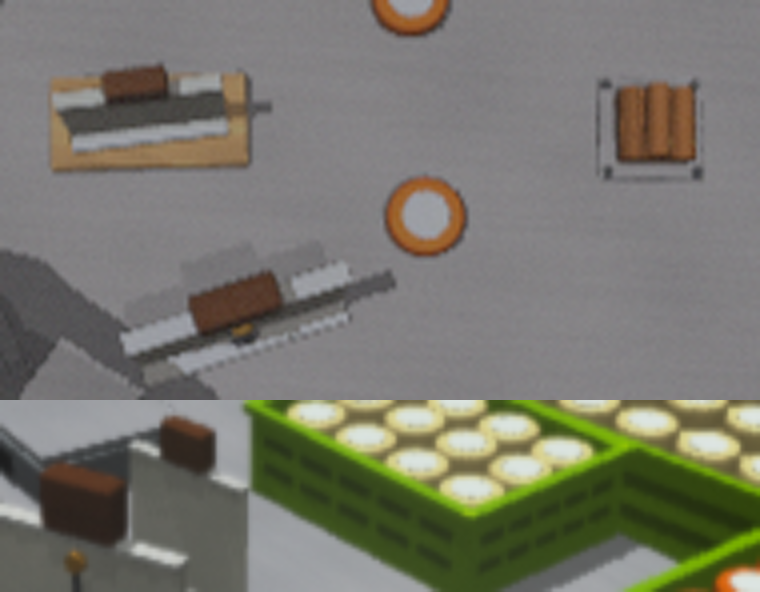

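The crop confirms it. The plank gauge (handle near (135,82) in the crop) is the smaller white one, and its dial faces away from us. The stud shows at crop (650,125). I'll project the key pixels onto known heights.

```bash
cat >> h.py <<'E'
def ray(name,u,v,z):
    c=calibration(name); f=210/np.tan(np.radians(c["vertical_fov"])/2); R=np.array(c["R"]); o=-R.T@np.array(c["t"])
    d=R.T@np.array([(u-c["cx"])/f,(v-c["cy"])/f,1]); return (o+d*(z-o[2])/d[2]).round(4)
def proj(name,X):
    c=calibration(name); f=210/np.tan(np.radians(c["vertical_fov"])/2); x=np.array(c["R"])@np.array(X)+c["t"]; return (x[:2]/x[2]*f+[c["cx"],c["cy"]])
E
python3 - <<'E'
from h import *
P=lambda x,y:(215+(x+.5)/4-.5,175+(y+.5)/4-.5)
print("screws",[ray("top",*P(*q),.006)[:2] for q in((605,83),(696,83),(607,173),(699,174))])
print("block top corners",[ray("top",*P(*q),.043)[:2] for q in((618,85),(695,84))], "crest far end",ray("top",*P(657,83),.055))
print("handle top corners",[ray("top",*P(*q),.216)[:2] for q in((104,73),(164,66),(166,90),(106,96))])
print("foot front corners",[ray("top",*P(*q),.034)[:2] for q in((74,151),(229,132))])
E
```

```text
screws [array([ 0.5687, -0.1883]), array([ 0.5739, -0.2771]), array([ 0.4794, -0.1921]), array([ 0.4836, -0.2811])]
block top corners [array([ 0.5585, -0.1943]), array([ 0.5638, -0.2678])] crest far end [ 0.5597 -0.229   0.055 ]
handle top corners [array([0.5016, 0.2786]), array([0.5108, 0.2275]), array([0.4898, 0.2243]), array([0.4815, 0.2753])]
foot front corners [array([0.4659, 0.3209]), array([0.4929, 0.1745])]
```

```bash
python3 -m pendant '[[[0,0,-16],[0,0,7.05]],[[0,0,-16],[0,0,7.05]],[[0,0,-16],[0,0,7.05]],[[0,0,-16],[0,0,7.05]],[[0,0,-16],[0,0,7.05]]]' 1 60
python3 -m pendant '[[[0,0,0],[0,0,7.05]],[[0,0,0],[0,0,7.05]],[[0,0,0],[0,0,7.05]],[[-26,18,0],[0,0,0]],[[-26,18,0],[0,0,0]]]'
python3 -m pendant '[[[-26,18,0],[0,0,0]],[[-26,18,0],[0,0,0]],[[-26,18,0],[0,0,0]],[[-26,18,0],[0,0,0]],[[-26,18,0],[0,0,0]]]'
python3 -m pendant '[[[-26,18,0],[0,0,0]],[[-26,18,0],[0,0,0]],[[-26,18,0],[0,0,0]],[[-26,16,0],[0,0,0]],[[-6,0,0],[0,0,0]]]'
python3 - <<'E'
from h import *
p,d,W=get("top"); save("pics/t1.png",cv2.resize(p[130:270,170:360],None,fx=4,fy=4))
s=state();print(s["t"],s["ee_pos"],s["orientation"],s["joints"])
E
```

```text
t: 0.52
ee_pos: [0.2301, 0.5268, 0.3117]
orientation: [-0.0, 0.494, 0.87, -0.0]
wrist_force: [-0.1, 0.5, 0.2]
opening: 0.999
gripper_force: 0.0
t: 0.93
ee_pos: [0.2743, 0.4819, 0.3106]
orientation: [-0.0, 0.642, 0.766, -0.001]
wrist_force: [1.6, -0.0, -0.2]
opening: 0.999
gripper_force: 0.0
t: 1.35
ee_pos: [0.3866, 0.3683, 0.3111]
orientation: [-0.0, 0.643, 0.766, -0.0]
wrist_force: [0.3, -0.3, 0.1]
opening: 0.996
gripper_force: 0.0
t: 1.77
ee_pos: [0.4764, 0.2704, 0.3104]
orientation: [0.0, 0.644, 0.765, -0.001]
wrist_force: [-0.3, 0.1, -0.5]
opening: 1.001
gripper_force: 0.0
1.8167 [0.47534382 0.27087719 0.31059954] [-2.16060789e-05  6.43926932e-01  7.65086645e-01 -7.28756108e-04] [ 3.77507955e-01  7.88793173e-02  1.35887561e+00 -6.58536896e-04
  1.70514166e+00  2.05864117e-01]
```

View pics/t1.png

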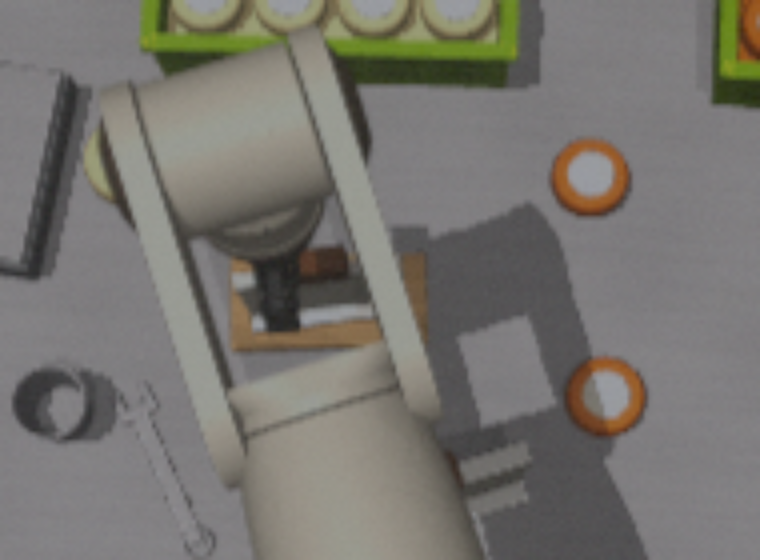

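The picture shows the gripper about 20 mm short, to the left of the handle (crop (322,262)). I'll correct that, descend and grip.

```bash
python3 -m pendant '[[[-12,9,0],[0,0,0]],[[-11,8,0],[0,0,0]],[[0,0,0],[0,0,0]],[[0,0,20],[0,0,0]],[[0,0,20],[0,0,0]]]'
python3 -m pendant '[[[0,0,20],[0,0,0]],[[0,0,20],[0,0,0]],[[0,0,20],[0,0,0]],[[0,0,20],[0,0,0]],[[0,0,12],[0,0,0]]]'
python3 -m pendant '[[[0,0,0],[0,0,0]],[[0,0,0],[0,0,0]],[[0,0,0],[0,0,0]],[[0,0,0],[0,0,0]],[[0,0,0],[0,0,0]]]' 0 60
python3 -m pendant '[[[0,0,0],[0,0,0]],[[0,0,0],[0,0,0]],[[0,0,0],[0,0,0]],[[0,0,0],[0,0,0]],[[0,0,0],[0,0,0]]]' 0 60
python3 - <<'E'
from h import *
p,d,W=get("side"); save("pics/s1.png",cv2.resize(p[110:270,180:370],None,fx=4,fy=3.7)[:592])
s=state();print(s)
E
```

```text
t: 2.23
ee_pos: [0.495, 0.2541, 0.2715]
orientation: [0.0, 0.643, 0.766, 0.001]
wrist_force: [-0.4, -0.5, -0.4]
opening: 0.998
gripper_force: 0.0
t: 2.65
ee_pos: [0.4939, 0.254, 0.1772]
orientation: [-0.001, 0.642, 0.766, -0.001]
wrist_force: [0.7, -0.1, -0.2]
opening: 1.003
gripper_force: 0.0
t: 3.07
ee_pos: [0.495, 0.2539, 0.1803]
orientation: [0.0, 0.643, 0.766, 0.001]
wrist_force: [-0.3, -0.2, 0.7]
opening: 0.3
gripper_force: 0.2
t: 3.48
ee_pos: [0.4952, 0.2539, 0.1804]
orientation: [0.001, 0.643, 0.766, 0.001]
wrist_force: [1.0, 0.4, 7.3]
opening: 0.272
gripper_force: 60.9
{'t': 3.5333, 'joints': array([ 3.35278211e-01,  1.33114174e-01,  1.56039507e+00, -1.11259363e-04,
        1.44603264e+00,  1.60724032e-01]), 'dq': array([-2.07974554e-05, -3.34991475e-04,  4.45257650e-07,  9.18003209e-05,
       -1.53480468e-03,  6.00487404e-04]), 'effort': array([ 1.01034511e-01, -6.50329185e+01, -5.21960378e+01,  6.76342263e-02,
        4.86768074e-01,  1.69133954e-02]), 'ee_pos': array([0.49519487, 0.25383304, 0.18036553]), 'orientation': array([5.72316811e-04, 6.42773870e-01, 7.66055284e-01, 8.52587570e-04]), 'wrist_force': array([2.2295942 , 0.42530332, 5.90134062]), 'ft_torque': array([ 0.04087903, -0.29051293,  0.05575159]), 'gripper_force': 60.907098054885864, 'opening': 0.2695294758183235}
```

View pics/s1.png

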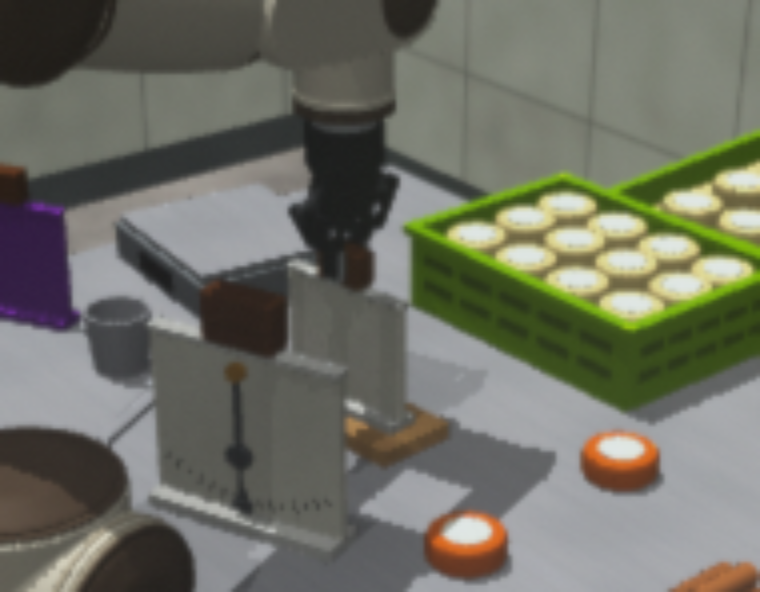

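Gripped: the opening matches the 24 mm handle, with 61 N on the pads. Next: lift, carry over the stud, then turn half round so the side camera sees the dial.

```bash
python3 -m pendant '[[[0,0,0],[0,0,0]],[[0,0,-15],[0,0,0]],[[0,0,-30],[0,0,0]],[[0,0,-30],[0,0,0]],[[0,0,-30],[0,0,0]]]' 0 100
python3 -m pendant '[[[0,0,-30],[0,0,0]],[[0,0,-15],[0,0,0]],[[0,0,0],[0,0,0]],[[0,0,0],[0,0,0]],[[-15,-1.5,0],[0,0,0]]]'
python3 -m pendant '[[[-32,-3.5,0],[0,0,0]],[[-32,-3.5,0],[0,0,0]],[[-32,-3.5,0],[0,0,0]],[[-32,-3.5,0],[0,0,0]],[[-32,-3.5,0],[0,0,0]]]'
python3 -m pendant '[[[-32,-3.5,0],[0,0,0]],[[-32,-3.5,0],[0,0,0]],[[-32,-3.5,0],[0,0,0]],[[-32,-3.5,0],[0,0,0]],[[-32,-3.5,0],[0,0,0]]]'
python3 -m pendant '[[[-32,-3.5,0],[0,0,0]],[[-32,-3.5,0],[0,0,0]],[[-32,-3.5,0],[0,0,0]],[[-32,-3.5,0],[0,0,0]],[[-15,-1.5,0],[0,0,0]]]'
python3 -m pendant '[[[0,0,0],[0,0,3]],[[0,0,0],[0,0,7]],[[0,0,0],[0,0,7]],[[0,0,0],[0,0,7]],[[0,0,0],[0,0,7]]]'
python3 -m pendant '[[[0,0,0],[0,0,7]],[[0,0,0],[0,0,7]],[[0,0,0],[0,0,7]],[[0,0,0],[0,0,7]],[[0,0,0],[0,0,7]]]'
```

```text
t: 3.95
ee_pos: [0.4942, 0.2535, 0.2853]
orientation: [-0.0, 0.643, 0.766, -0.001]
wrist_force: [1.5, -0.4, -4.4]
opening: 0.269
gripper_force: 99.1
t: 4.37
ee_pos: [0.4953, 0.2399, 0.3272]
orientation: [-0.001, 0.642, 0.767, -0.001]
wrist_force: [-0.6, 1.2, -4.7]
opening: 0.265
gripper_force: 99.1
t: 4.78
ee_pos: [0.5057, 0.0766, 0.3271]
orientation: [-0.001, 0.643, 0.766, -0.001]
wrist_force: [0.3, 0.4, -5.0]
opening: 0.269
gripper_force: 99.1
t: 5.2
ee_pos: [0.5162, -0.084, 0.3271]
orientation: [-0.001, 0.643, 0.766, -0.001]
wrist_force: [0.5, 0.7, -4.4]
opening: 0.268
gripper_force: 99.0
t: 5.62
ee_pos: [0.5259, -0.2292, 0.3265]
orientation: [-0.002, 0.644, 0.765, -0.001]
wrist_force: [0.0, -1.1, -5.2]
opening: 0.269
gripper_force: 99.1
t: 6.03
ee_pos: [0.5262, -0.2257, 0.3273]
orientation: [-0.001, 0.826, 0.564, -0.001]
wrist_force: [-0.4, 0.5, -4.1]
opening: 0.271
gripper_force: 99.2
t: 6.45
ee_pos: [0.5263, -0.2256, 0.3273]
orientation: [-0.001, 0.957, 0.29, -0.001]
wrist_force: [0.0, -0.5, -4.8]
opening: 0.265
gripper_force: 99.2
```

```bash
python3 -m pendant '[[[0,0,0],[0,0,7]],[[0,0,0],[0,0,7]],[[0,0,0],[0,0,7]],[[0,0,0],[0,0,7]],[[0,0,0],[0,0,7]]]'
python3 -m pendant '[[[0,0,0],[0,0,7]],[[0,0,0],[0,0,7]],[[0,0,0],[0,0,7]],[[0,0,0],[0,0,7]],[[0,0,0],[0,0,7]]]'
python3 -m pendant '[[[0,0,0],[0,0,7]],[[0,0,0],[0,0,7]],[[0,0,0],[0,0,7]],[[0,0,0],[0,0,7]],[[0,0,0],[0,0,7]]]'
python3 -m pendant '[[[0,0,0],[0,0,7]],[[0,0,0],[0,0,4]],[[0,0,0],[0,0,0]],[[0,0,0],[0,0,0]],[[0,0,0],[0,0,0]]]'
python3 -m pendant '[[[0,0,0],[0,0,0]],[[0,0,0],[0,0,0]],[[0,0,0],[0,0,0]],[[0,0,0],[0,0,0]],[[0,0,0],[0,0,0]]]'
python3 -m pendant '[[[0,0,0],[0,0,0]],[[0,0,0],[0,0,0]],[[0,0,0],[0,0,0]],[[0,0,0],[0,0,0]],[[0,0,0],[0,0,0]]]'
python3 - <<'E'
from h import *
p,d,W=get("side"); s=state();print(s["joints"],s["ee_pos"],s["orientation"])
c=proj("side",s["ee_pos"]);print(c)
u,v=int(c[0]),int(c[1]); u0,v0=u-40,v-25; print(u0,v0)
save("pics/s2.png",cv2.resize(p[v0:v0+100,u0:u0+100],None,fx=6,fy=6,interpolation=cv2.INTER_CUBIC)); save("pics/s2full.png",p); np.savez("s2",p=p,W=W)
E
```

```text
t: 6.87
ee_pos: [0.5262, -0.2256, 0.3273]
orientation: [-0.001, 1.0, -0.012, -0.001]
wrist_force: [-0.1, -0.7, -4.7]
opening: 0.27
gripper_force: 99.2
t: 7.28
ee_pos: [0.5262, -0.2256, 0.3273]
orientation: [-0.0, 0.95, -0.312, -0.001]
wrist_force: [-0.2, 0.4, -3.9]
opening: 0.27
gripper_force: 99.2
t: 7.7
ee_pos: [0.5262, -0.2256, 0.3273]
orientation: [0.0, 0.812, -0.583, -0.001]
wrist_force: [-0.4, 0.1, -4.4]
opening: 0.27
gripper_force: 99.2
t: 8.12
ee_pos: [0.5264, -0.2258, 0.3285]
orientation: [0.0, 0.756, -0.655, -0.001]
wrist_force: [0.3, 0.1, -4.4]
opening: 0.266
gripper_force: 99.2
t: 8.53
ee_pos: [0.5265, -0.2261, 0.3293]
orientation: [0.0, 0.755, -0.656, 0.0]
wrist_force: [0.4, -0.0, -4.6]
opening: 0.271
gripper_force: 99.2
t: 8.95
ee_pos: [0.5265, -0.2261, 0.3293]
orientation: [0.0, 0.755, -0.656, 0.0]
wrist_force: [-0.0, -0.9, -5.8]
opening: 0.264
gripper_force: 99.2
[-5.39975019e-01  1.33520509e-01  1.26165284e+00 -9.36496400e-05
  1.74641085e+00  2.46189204e+00] [ 0.52649485 -0.22607385  0.3293113 ] [ 4.46573006e-05  7.54736771e-01 -6.56027747e-01  1.22164524e-05]
[366.83664358 193.28056958]
326 168
```

View pics/s2.png

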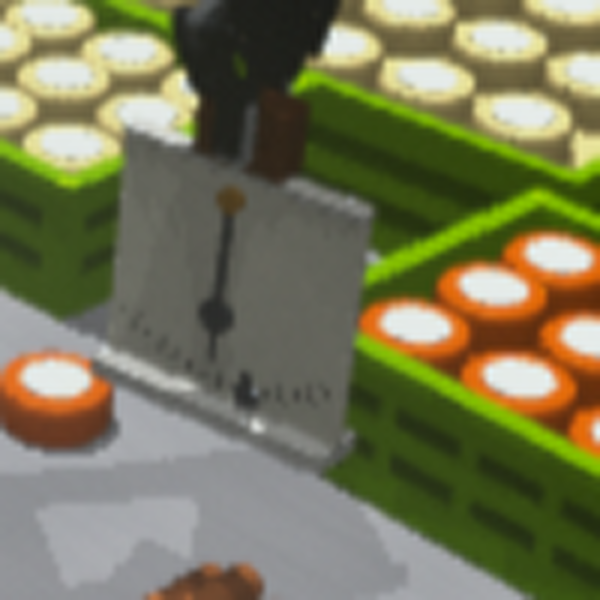

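Dial visible: pivot at crop (230,200), pointer tip at about (212,357), rider nib at about (244,375), which is on the gauge's +y side as expected.

```bash
cat >> h.py <<'E'
def dial(pix,pos,q,off=.006):
    "pixels (side) -> gauge coords (y, z rel. TCP) on dial plane, upright-frame: gauge x = tool y, z = -tool z"
    from scipy.spatial.transform import Rotation as Ro
    T=Ro.from_quat([q[1],q[2],q[3],q[0]]).as_matrix(); gx,gz=T[:,1],-T[:,2]; gy=np.cross(gz,gx)
    c=calibration("side"); f=210/np.tan(np.radians(c["vertical_fov"])/2); R=np.array(c["R"]); o=-R.T@np.array(c["t"])
    out=[]
    for u,v in pix:
        d=R.T@np.array([(u-c["cx"])/f,(v-c["cy"])/f,1]); X=o+d*(((np.array(pos)+off*gx-o)@gx)/(d@gx))-pos
        out.append([X@gy,X@gz])
    return np.array(out)
E
python3 - <<'E'
from h import *
pos=[.52649,-.22607,.32931];q=[0,.75474,-.65603,0]
C=lambda x,y:(326+(x+.5)/6-.5,168+(y+.5)/6-.5)
A=dial([C(230,200),C(213,357),C(215,317),C(244,375),C(246,390),C(98,357),C(345,440),C(126,130),C(373,213)],pos,q)*1000
print(A.round(1))
for i in(1,2,3,4): print(np.arctan2(A[i,0]-A[0,0],A[0,1]-A[i,1]),np.hypot(*(A[i]-A[0])))
E
```

```text
[[  -3.9  -26.1]
 [  -4.3 -122.3]
 [  -5.6  -97.9]
 [  16.1 -124.9]
 [  18.4 -133.4]
 [ -78.8 -154. ]
 [  81.2 -136.9]
 [ -72.8   -9.6]
 [  80.1   -2. ]]
-0.0038779522131654996 96.1824559064624
-0.024012969681138998 71.73445788178023
0.20009804863227473 100.805170343674
0.20488687789150112 109.55927748448528
```

Mark ≈ 0.20 rad, with the pointer at about 0 (gauge upright). Gauge centre needs +12.5 mm along tool x, then I descend onto the crest.

```bash
python3 -m pendant '[[[6,0,0],[0,0,0]],[[6.5,0,15],[0,0,0]],[[0,0,25],[0,0,0]],[[0,0,25],[0,0,0]],[[0,0,20],[0,0,0]]]'
python3 -m pendant '[[[0,0,15],[0,0,0]],[[0,0,8],[0,0,0]],[[0,0,0],[0,0,0]],[[0,0,0],[0,0,0]],[[0,0,0],[0,0,0]]]'
python3 -m pendant '[[[0,0,1],[0,0,0]],[[0,0,1],[0,0,0]],[[0,0,0],[0,0,0]],[[0,0,0],[0,0,0]],[[0,0,0],[0,0,0]]]'
python3 - <<'E'
from h import *
p,d,W=get("side"); s=state();print(s["joints"],s["ee_pos"],s["orientation"],s["wrist_force"])
c=proj("side",s["ee_pos"]);u0,v0=int(c[0])-40,int(c[1])-25; print(u0,v0)
save("pics/s3.png",cv2.resize(p[v0:v0+100,u0:u0+100],None,fx=6,fy=6,interpolation=cv2.INTER_CUBIC))
E
```

```text
t: 9.42
ee_pos: [0.5279, -0.2388, 0.2425]
orientation: [0.0, 0.755, -0.656, -0.0]
wrist_force: [1.2, -1.0, -4.6]
opening: 0.268
gripper_force: 99.0
t: 9.83
ee_pos: [0.5286, -0.2388, 0.2226]
orientation: [-0.0, 0.755, -0.656, 0.001]
wrist_force: [-0.2, -0.3, -4.7]
opening: 0.263
gripper_force: 98.9
t: 10.25
ee_pos: [0.5283, -0.2384, 0.2195]
orientation: [0.0, 0.755, -0.656, 0.0]
wrist_force: [-0.1, 0.2, -4.5]
opening: 0.266
gripper_force: 98.9
[-5.56857304e-01  1.64089252e-01  1.44555533e+00 -1.43552811e-04
  1.53184085e+00  2.44499323e+00] [ 0.52823207 -0.23845344  0.21943565] [ 6.23500993e-05  7.54749385e-01 -6.56013229e-01  6.42715846e-05] [ 0.03334366 -0.45636098 -4.71805069]
326 199
```

View pics/s3.png

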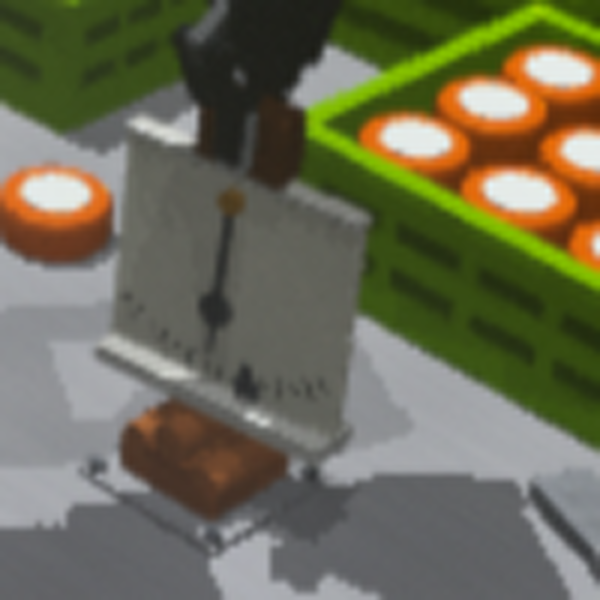

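The foot hangs just above the stud and is centred over it (foot middle at crop (225,400), stud at (205,455)). I'll lower it until it touches.

```bash
python3 -m pendant '[[[0,0,1],[0,0,0]],[[0,0,1],[0,0,0]],[[0,0,1],[0,0,0]],[[0,0,0],[0,0,0]],[[0,0,0],[0,0,0]]]'
python3 -m pendant '[[[0,0,1],[0,0,0]],[[0,0,0.5],[0,0,0]],[[0,0,0.5],[0,0,0]],[[0,0,0],[0,0,0]],[[0,0,0],[0,0,0]]]'
```

```text
t: 10.72
ee_pos: [0.5282, -0.2384, 0.2162]
orientation: [0.0, 0.755, -0.656, -0.0]
wrist_force: [-1.2, 0.2, -4.7]
opening: 0.267
gripper_force: 98.9
t: 11.13
ee_pos: [0.5282, -0.2384, 0.2143]
orientation: [0.0, 0.755, -0.656, -0.0]
wrist_force: [-0.1, -0.1, -5.2]
opening: 0.268
gripper_force: 98.9
```

```bash
python3 -m pendant '[[[0,0,0.5],[0,0,0]],[[0,0,0.5],[0,0,0]],[[0,0,0],[0,0,0]],[[0,0,0],[0,0,0]],[[0,0,0],[0,0,0]]]'
python3 -m pendant '[[[0,0,0.5],[0,0,0]],[[0,0,0],[0,0,0]],[[0,0,0],[0,0,0]],[[0,0,0],[0,0,0]],[[0,0,0],[0,0,0]]]'
```

```text
t: 11.55
ee_pos: [0.5282, -0.2385, 0.2134]
orientation: [0.0, 0.755, -0.656, 0.0]
wrist_force: [-0.1, -0.6, -3.1]
opening: 0.267
gripper_force: 99.4
t: 11.97
ee_pos: [0.5283, -0.2386, 0.2133]
orientation: [0.0, 0.755, -0.656, 0.0]
wrist_force: [-0.3, -0.4, 5.8]
opening: 0.267
gripper_force: 100.2
```

Bearing on the crest with about 10 N, upright. I'll dwell briefly, then start to rock it (turn −y, shift +x about the crest).

```bash
python3 -m pendant '[[[0,0,0],[0,0,0]],[[0,0,0],[0,0,0]],[[0,0,0],[0,0,0]],[[0,0,0],[0,0,0]],[[0,0,0],[0,0,0]]]'
python3 -m pendant '[[[1.6,0,0.05],[0,-0.58,0]],[[1.6,0,0.05],[0,-0.57,0]],[[3.2,0,0.1],[0,-1.15,0]],[[0,0,0],[0,0,0]],[[0,0,0],[0,0,0]]]'
python3 -c "from workcell import state;s=state();print(s['wrist_force'],s['ee_pos'])"
```

```text
t: 12.38
ee_pos: [0.5283, -0.2385, 0.2133]
orientation: [-0.0, 0.755, -0.656, 0.0]
wrist_force: [-0.8, 0.4, 5.6]
opening: 0.265
gripper_force: 100.2
t: 12.8
ee_pos: [0.5292, -0.2454, 0.2128]
orientation: [-0.014, 0.754, -0.656, -0.015]
wrist_force: [-1.6, 0.9, 7.8]
opening: 0.267
gripper_force: 101.0
[-1.57273755  0.87688064  7.81575463] [ 0.52923886 -0.24541088  0.21281898]
```

```bash
python3 -m pendant '[[[3.2,0,0.08],[0,-1.15,0]],[[3.2,0,0.08],[0,-1.15,0]],[[3.2,0,0.07],[0,-1.15,0]],[[0,0,0],[0,0,0]],[[0,0,0],[0,0,0]]]'
python3 -m pendant '[[[3.2,0,0.06],[0,-1.15,0]],[[3.2,0,0.06],[0,-1.15,0]],[[3.2,0,0.06],[0,-1.15,0]],[[0,0,0],[0,0,0]],[[0,0,0],[0,0,0]]]'
```

```text
t: 13.22
ee_pos: [0.5305, -0.2551, 0.2117]
orientation: [-0.034, 0.753, -0.655, -0.039]
wrist_force: [-1.0, 0.4, 7.3]
opening: 0.266
gripper_force: 100.9
t: 13.63
ee_pos: [0.5318, -0.2645, 0.2102]
orientation: [-0.053, 0.752, -0.654, -0.061]
wrist_force: [-0.6, 0.5, 5.5]
opening: 0.266
gripper_force: 100.5
```

Another 2.3°, then let the pointer settle and look.

```bash
python3 -m pendant '[[[3.2,0,0.07],[0,-1.15,0]],[[3.2,0,0.07],[0,-1.15,0]],[[0,0,0],[0,0,0]],[[0,0,0],[0,0,0]],[[0,0,0],[0,0,0]]]'
for i in 1 2 3 4 5; do python3 -m pendant '[[[0,0,0],[0,0,0]],[[0,0,0],[0,0,0]],[[0,0,0],[0,0,0]],[[0,0,0],[0,0,0]],[[0,0,0],[0,0,0]]]' >/dev/null; done
python3 - <<'E'
from h import *
p,d,W=get("side"); s=state();print(s["t"],s["ee_pos"],s["orientation"],s["wrist_force"])
c=proj("side",s["ee_pos"]);u0,v0=int(c[0])-35,int(c[1])-20; print(u0,v0)
save("pics/s4.png",cv2.resize(p[v0:v0+74,u0:u0+74],None,fx=8,fy=8,interpolation=cv2.INTER_CUBIC))
E
```

```text
t: 14.05
ee_pos: [0.5327, -0.2705, 0.2089]
orientation: [-0.066, 0.751, -0.653, -0.076]
wrist_force: [-1.0, -0.4, 3.6]
opening: 0.269
gripper_force: 100.4
16.1833 [ 0.53265055 -0.26986525  0.20914174] [-0.06566085  0.75096339 -0.65270254 -0.07564414] [ 1.50342856 -0.6337422  -2.54459336]
339 211
```

View pics/s4.png

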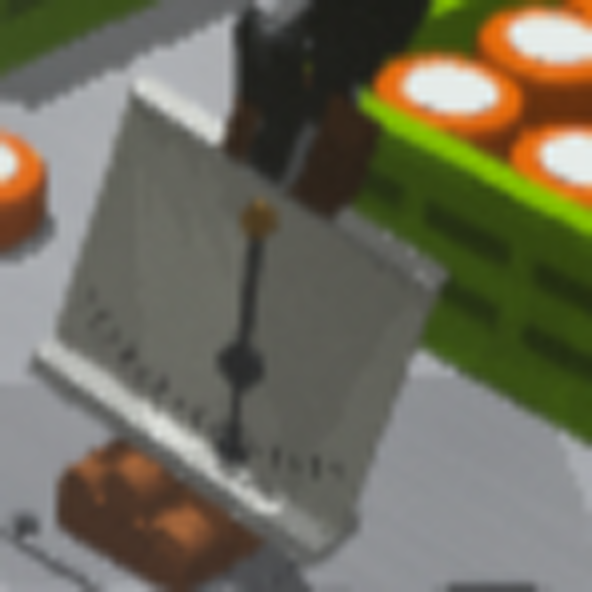

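The pointer (pivot (260,218), bob (240,367)) ends right at the rider's nib, about (231,438). The bearing force has fallen to about 2 N, so I'll press slightly more and check that it holds.

```bash
python3 -m pendant '[[[0,0,0.2],[0,0,0]],[[0,0,0.15],[0,0,0]],[[0,0,0],[0,0,0]],[[0,0,0],[0,0,0]],[[0,0,0],[0,0,0]]]'
for i in 1 2 3 4 5 6; do python3 -m pendant '[[[0,0,0],[0,0,0]],[[0,0,0],[0,0,0]],[[0,0,0],[0,0,0]],[[0,0,0],[0,0,0]],[[0,0,0],[0,0,0]]]' |grep -E "wrist|ee_pos"; done
python3 - <<'E'
from h import *
o=[]
for i in range(2):
    p,d,W=get("side"); o.append(cv2.resize(p[235:275,355:395],None,fx=9,fy=9,interpolation=cv2.INTER_CUBIC))
save("pics/s5.png",np.hstack(o))
s=state();print(s["t"],s["wrist_force"],s["gripper_force"])
E
```

```text
t: 16.6
ee_pos: [0.5327, -0.2699, 0.2091]
orientation: [-0.066, 0.751, -0.653, -0.075]
wrist_force: [0.5, -0.9, 3.1]
opening: 0.263
gripper_force: 100.2
ee_pos: [0.5327, -0.2699, 0.209]
wrist_force: [-0.1, -1.8, 5.5]
ee_pos: [0.5327, -0.2699, 0.209]
wrist_force: [-0.2, -2.2, 4.9]
ee_pos: [0.5327, -0.2699, 0.209]
wrist_force: [-0.3, -2.0, 5.0]
ee_pos: [0.5327, -0.2699, 0.209]
wrist_force: [0.2, -1.7, 4.6]
ee_pos: [0.5327, -0.2699, 0.209]
wrist_force: [0.1, -2.7, 5.8]
ee_pos: [0.5327, -0.2699, 0.209]
wrist_force: [0.5, -1.8, 5.1]
19.2 [ 0.06368248 -1.09617753  5.66461241] 100.42232394218445
```

View pics/s5.png

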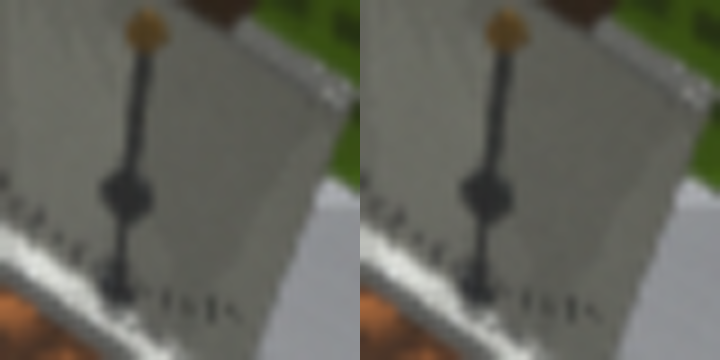

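The pointer is at rest with its tip on the rider (left view (118,275)), bearing on the crest with about 10 N. Handing in.

```bash
python3 -c "from workcell import sign_off;print(sign_off())"
```

```text
the job is handed in; nothing more can be done
None
```

The job is handed in at about 19 s of the 51 s: the gripper is holding the gauge, leaned about 0.2 rad, with its foot bearing on the crest at about 10 N and its pointer at rest on the mark in the last pictures; sign-off returned no verdict.

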